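# Gauge the blind ferrules

### The job

Take the cover off the gauge pin and stand it upright on the bare bench, clear of the gauge and the tray. Try the ferrules mouth down on the pin, without forcing them: just one of the three slides on until its rim rests on the base plate. Leave that one fully home on the pin, put the two that stop short in the reject tray, and leave the other things on the bench where they are.

Things in the scene. Friction and masses are not known exactly. Their poses are not given: they have to be found in the camera images.
- gauge: pin gauge fixed to the bench: dark steel plate 90 x 90 x 12 mm with an upright steel pin, 18 mm diameter, in its middle; the pin rises 38 mm above the plate and its last 5 mm taper to 10 mm diameter. Under the cover at first. Origin: centre of the plate's underside. More than 120 N on it counts as forcing
- gauge_seat (a point): point on the pin's axis at the plate's top face (12 mm above the bench), z up: the clear ferrule slides on until its rim rests on the plate here; a blocked one stops with its rim about 17 mm above it
- cover: grey plastic dust cover standing over the pin on the base plate: cylinder 50 mm diameter, 62 mm tall, closed top (upper 20 mm solid), open below with a 44 mm bore 42 mm deep, about 0.08 kg. Origin: centre of its bottom rim; z up. Bare bench for it lies beyond the gauge (+x side): its centre 155 mm farther out than the gauge's
- ferrule_1: blind ferrule 1 of three that look alike: aluminium cylinder 36 mm diameter, 64 mm tall, 0.12 kg, top closed (upper 22 mm solid), standing mouth down on the bench; 20.5 mm bore opens downward. One of the three is clear; the bores of the other two are blocked inside. Which one changes from start to start and cannot be seen. Origin: centre of the bottom rim; z up
- ferrule_2: blind ferrule 2 of three that look alike: aluminium cylinder 36 mm diameter, 64 mm tall, 0.12 kg, top closed (upper 22 mm solid), standing mouth down on the bench; 20.5 mm bore opens downward. One of the three is clear; the bores of the other two are blocked inside. Which one changes from start to start and cannot be seen. Origin: centre of the bottom rim; z up
- ferrule_3: blind ferrule 3 of three that look alike: aluminium cylinder 36 mm diameter, 64 mm tall, 0.12 kg, top closed (upper 22 mm solid), standing mouth down on the bench; 20.5 mm bore opens downward. One of the three is clear; the bores of the other two are blocked inside. Which one changes from start to start and cannot be seen. Origin: centre of the bottom rim; z up
- tray: reject tray fixed to the bench: shallow open white box 130 (x) x 200 (y) x 30 mm high, walls and floor 5 mm, empty; two ferrules fit side by side along y. Origin: centre of its underside; z up
- glue: bystander: white glue bottle, 52 mm diameter, 150 mm tall, standing; origin: centre of its foot
- offcut: bystander: wood offcut 70 x 45 x 18 mm lying flat; origin: centre of its underside
- screwdriver: bystander: screwdriver lying along x beside the ferrules; lower than 35 mm
- brush: bystander: hand brush lying on the bench beyond the tray; lower than 45 mm
- tape: bystander: cardboard ring (tape core) 100 mm diameter, 24 mm high, lying flat; origin: centre of its underside
Not all that is in view belongs to the job. What is shaped like the cover but green or yellow is not meant.

How it is judged:
By the outcome, as a careful person would: the job done as asked, in the order asked, and still so for the second after the job is handed in, with the robot touching nothing.
It also fails if it takes over 72 s, if anything falls off the work surface, if the arm or the gripper's body presses on something with over 40 N, if the wrist force passes 120 N, or if a joint passes its speed limit or range.

### The arm

A 6-joint arm with a two-finger parallel gripper is mounted at the origin on the work surface. World frame = base frame: x ahead of the robot, y to its left, z up, the work surface at z = 0. Lengths are in m, angles in rad, forces in N, time in s.
With the tool pointing down it reaches from about 0.375 to 0.9 m from the base axis. Payload 3.1 kg.
Tool frame: the origin (TCP) lies at the very end of the fingers, on their centre line; the grasp point (between the pads) lies 19 mm behind it; y points along the fingers, x is the direction in which the jaws open and shut, and the axes are right-handed (so a half turn about y gives the same grasp; the last joint's range is limited). The gripper opens to 85 mm and grips with 20 to 120 N. Pads are 22 mm wide; open, the fingers measure 114 mm over their backs; the gripper's body (76 mm by 85 mm) begins 54 mm behind the grasp point. The pads swing forward as they close: fully open they stand 13 mm farther back than shut.
Start: joints at [-1.399, 0.527, 1.433, -0, 1.181, -0.178], TCP at [0.214, -0.587, 0.231] pointing down, gripper open.
Joint ranges: [-3.08, 3.08], [-0.75, 2.2], [0.22, 2.44], [-1.43, 4.57], [0, 2.65], [-2.85, 2.85]. Speed limits (rad/s): [2.79, 2.79, 3.14, 3.14, 3.14, 3.14].

### API

Orientations are given as a rotation vector (axis times angle).
In Python, from station import get_obs, grab_frame, camera_params, sign_off gives the robot as it stands.
- The arm moves only by the tool carry_out, never from a script. Its argument "targets" is a list that holds one entry, the list of rows, each a list of 6 numbers: the shift along the tool's x, y, z in mm, then the turn, a rotation vector about the tool's x, y, z in degrees. A call has 1 to 10 rows; each row is the pose to reach, as a shift and turn from the pose commanded when the call began, along the tool's axes at that moment; what a row does not reach only later rows make up. A row lasts 1/12 s, in which the tool goes at most 41.7 mm and 7.16 degrees, less where a joint would pass 70% of its speed; a pose out of reach is approached as far as the arm can. A call with a gripper value outside its range is refused whole. "gripper" is the gripper's target within -1 to 1 (shut at 1, half-way at 0, fully open at -1), set as the call begins (left out, the last holds). The fingers move at their own pace and stop on an object; "grip_force" is the grip in N (left out, the last holds). Time passes only in rows, so rows that repeat a pose let the fingers close. It gives the time, the measured TCP pose, the force and the opening at its end, in the units of the state.
- get_obs(): the state, without advancing time (a new reading comes with each control period).
- grab_frame(name): name is "side" or "top" or "wrist"; returns (picture, depth): 384x512x3 uint8, red, green, blue; 384x512 float32, m along the optical axis (not along the pixel's ray), 0 where there is no reading.
- camera_params(name): a dict with "K" (3x3 intrinsics, pixels), "R" (3x3) and "t" (3): a world point X has camera coordinates R X + t. Camera axes: x right, y down, z forward; pixel columns grow to the right and rows downward; lengths in m; the calibration is good to about 2 mm. A picture is of the moment at which its call begins: read the wrist's pose just before it. camera_params takes no time and is no camera call; for the wrist camera it gives the pose at the moment of the call.
- sign_off(): hands the job in, once; it reports no verdict.
The state is a dict: "time_s": time; "joint_positions": joint angles; "joint_vel": joint speeds; "effort": joint torques, N m; "tcp_pos": TCP position; "ee_rot": TCP orientation; "contact_force": force on the tool from outside, world axes, zero at the start; "ft_torque": the same for the moment, N m; "gripper_width": opening from 0.0 (shut) to 1.0 (fully open).
Only numpy, scipy, OpenCV 4.12 (cv2) and the standard library are available. Lean on these libraries where they do the work, as an engineer would, in place of code of your own. Each camera call takes 0.05 s, during which the arm holds its last target. There are 200 camera calls.

## Working session

There is one attempt and no reset: what is moved stays moved. The work goes in short steps, Python scripts to look and compute and a tool call to move; the robot and the scene stay as the last step left them, time stands still between calls to the robot, and variables do not carry over. Pictures are saved under pics/ and viewed, about 8 in all and at most 12, crops included, and the job is handed in when it is done.

Besides the shell and the picture viewer there is one more tool, called after "Call:" as name([rows], argument=value, ...), one row to a line, values as JSON. carry_out: Moves the arm, as the interface text tells. Its arguments: {"type":"object","properties":{"targets":{"type":"array"},"gripper":{"type":"number"},"grip_force":{"type":"number"}},"required":["targets"]}

```bash
mkdir -p pics; ls; python3 - <<'E'
from station import *
import cv2,numpy as np
o=get_obs();print({k:np.round(v,3) for k,v in o.items()})
for n in("top","side"):
    p,d=grab_frame(n);np.savez(f"{n}0.npz",p=p,d=d);cv2.imwrite(f"pics/{n}0.png",p[:,:,::-1])
    c=camera_params(n);print(n,{k:np.round(v,3).tolist() for k,v in c.items()})
E
```

```text
pics
{'time_s': np.float64(0.0), 'joint_positions': array([-1.399,  0.528,  1.434,  0.   ,  1.181, -0.178]), 'joint_vel': array([-0.001, -0.002, -0.001,  0.001, -0.   ,  0.   ]), 'effort': array([-1.0000e-03, -4.4235e+01, -1.7803e+01, -0.0000e+00,  8.0000e-03,
        0.0000e+00]), 'tcp_pos': array([ 0.214, -0.586,  0.23 ]), 'ee_rot': array([-1.353,  0.949, -0.946]), 'contact_force': array([ 0.505, -0.053, -0.061]), 'ft_torque': array([-0.009,  0.02 ,  0.019]), 'gripper_width': np.float64(1.001)}
top {'K': [[420.307, 0.0, 248.6], [0.0, 420.307, 186.628], [0.0, 0.0, 1.0]], 'R': [[-0.01, -1.0, 0.002], [-1.0, 0.01, -0.025], [0.025, -0.002, -1.0]], 't': [0.015, 0.532, 1.061]}
side {'K': [[399.714, 0.0, 251.746], [0.0, 399.714, 199.165], [0.0, 0.0, 1.0]], 'R': [[0.972, -0.233, -0.011], [-0.181, -0.725, -0.665], [0.147, 0.648, -0.747]], 't': [-0.523, 0.127, 0.931]}
```

View pics/top0.png

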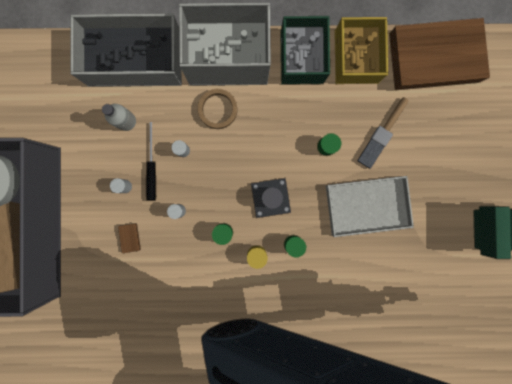

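View pics/side0.png

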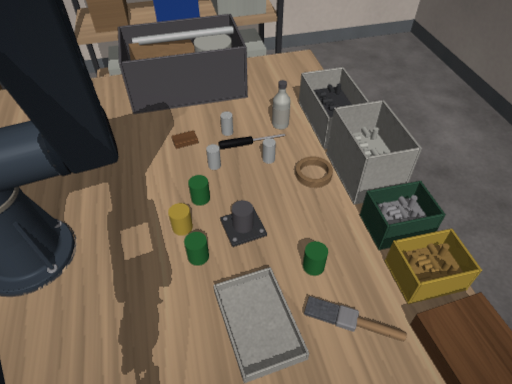

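The top view shows the dark gauge plate at (270,198) with the grey cover at (272,197). The ferrules are at (180,149), (120,186) and (176,211), and the tray is at (369,206). The cover look-alikes are green at (330,144), (223,233) and (295,246), and yellow at (257,257). The glue bottle at (118,117) could be taken for a ferrule. I choose the grey cylinder on the dark plate. Next I measure from depth.

```bash
cat > h.py <<'E'
import numpy as np,cv2
from scipy.spatial.transform import Rotation as Ro
from station import *
def cloud(d,c):
    v,u=np.mgrid[:d.shape[0],:d.shape[1]]
    K=c["K"];p=np.stack([(u-K[0][2])*d/K[0][0],(v-K[1][2])*d/K[1][1],d],-1)
    return (p-np.array(c["t"]))@np.array(c["R"])
def blobs(W,d,zlo,zhi,minpx=30):
    m=((d>0)&(W[...,2]>zlo)&(W[...,2]<zhi)).astype(np.uint8)
    n,l,s,ce=cv2.connectedComponentsWithStats(m)
    for i in range(1,n):
        if s[i,4]<minpx: continue
        q=W[l==i]; (c,r)=cv2.minEnclosingCircle(q[:,:2].astype(np.float32))
        print(zlo,"px",ce[i].round(),"n",s[i,4],"mean",q.mean(0).round(4),"circ",np.round(c,4),round(r,4))
def shift(goal):
    o=get_obs();R=Ro.from_rotvec(o["ee_rot"]);return 1000*R.inv().apply(np.array(goal)-o["tcp_pos"])
E
python3 - <<'E'
from h import *
f=np.load("top0.npz");c=camera_params("top");W=cloud(f["d"],c)
z=W[...,2]
for u,v in((272,197),(258,190),(180,149),(120,186),(176,211),(369,206),(300,120)):print(u,v,W[v,u].round(4))
d=f["d"].copy();d[300:]=0;d[:95]=0;d[:,:65]=0;d[:,430:]=0
blobs(W,d,.055,.068);blobs(W,d,.068,.085);blobs(W,d,.1,.2);blobs(W,d,.02,.035,150);blobs(W,d,.007,.016,150)
m=cv2.inRange(f["p"],(0,0,0),(70,70,75))
n=camera_params("wrist");print({k:np.round(v,3).tolist() for k,v in n.items()})
print(Ro.from_rotvec(get_obs()["ee_rot"]).as_matrix().round(3))
p=f["p"][90:280,80:430,::-1];cv2.imwrite("pics/crop.png",cv2.resize(p[70:150,150:240],None,fx=6,fy=6))
E
```

```text
272 197 [ 0.5057 -0.0458  0.0765]
258 190 [ 0.5237 -0.0144  0.0122]
180 149 [0.6235 0.1735 0.0642]
120 186 [0.5359 0.318  0.0647]
176 211 [0.4745 0.1841 0.0638]
369 206 [ 0.4802 -0.2959  0.0062]
300 120 [ 0.7028 -0.1247 -0.0022]
0.055 px [126. 121.] n 41 mean [0.6929 0.303  0.0615] circ [0.6975 0.3118] 0.0235
0.055 px [331. 143.] n 346 mean [ 0.6344 -0.1895  0.0621] circ [ 0.6348 -0.1901] 0.0252
0.055 px [179. 147.] n 175 mean [0.6278 0.1765 0.0638] circ [0.6281 0.1768] 0.0179
0.055 px [117. 185.] n 181 mean [0.5381 0.3245 0.0636] circ [0.5384 0.3252] 0.0183
0.055 px [174. 211.] n 182 mean [0.4748 0.1883 0.0635] circ [0.4746 0.1886] 0.0179
0.055 px [222. 234.] n 334 mean [0.4179 0.0754 0.0621] circ [0.4178 0.0753] 0.025
0.055 px [296. 247.] n 339 mean [ 0.386  -0.1017  0.0622] circ [ 0.3858 -0.1015] 0.0251
0.055 px [257. 258.] n 339 mean [ 0.3604 -0.0082  0.0622] circ [ 0.3604 -0.008 ] 0.0251
0.068 px [124. 119.] n 58 mean [0.6943 0.3047 0.0761] circ [0.7032 0.3175] 0.0259
0.068 px [272. 197.] n 340 mean [ 0.5045 -0.0456  0.0741] circ [ 0.5046 -0.0457] 0.025
0.1 px [112. 112.] n 305 mean [0.7016 0.3165 0.1241] circ [0.7036 0.3195] 0.0226
0.02 px [217. 112.] n 403 mean [0.7195 0.0867 0.024 ] circ [0.7307 0.087 ] 0.0501
0.02 px [150. 181.] n 312 mean [0.5483 0.2557 0.0241] circ [0.5503 0.255 ] 0.0498
0.02 px [372. 207.] n 646 mean [ 0.4789 -0.2963  0.0289] circ [ 0.481  -0.2917] 0.1179
0.007 px [270. 197.] n 886 mean [ 0.5047 -0.0446  0.0121] circ [ 0.5045 -0.0458] 0.0615
{'K': [[305.239, 0.0, 256.057], [0.0, 305.239, 193.443], [0.0, 0.0, 1.0]], 'R': [[0.342, -0.94, -0.003], [-0.893, -0.326, 0.31], [-0.293, -0.104, -0.951]], 't': [-0.625, -0.039, 0.381]}
[[ 0.343 -0.     0.939]
 [-0.939  0.002  0.343]
 [-0.002 -1.     0.   ]]
```

View pics/crop.png

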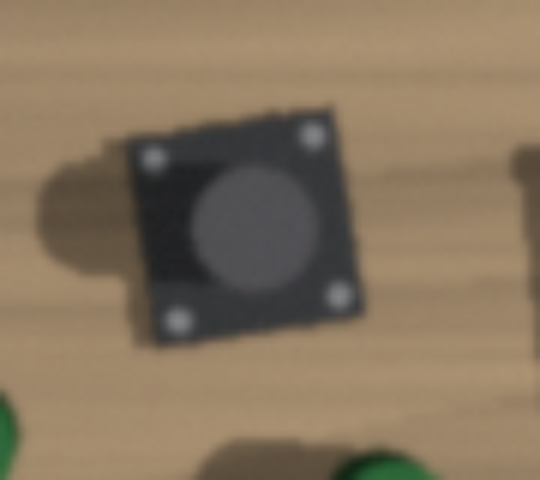

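The crop confirms the grey cover, centred at (255,228) on the dark plate. Top-camera positions in m (x, y):

| Thing | x | y |
|---|---|---|
| Gauge | 0.5046 | -0.0457 |
| Ferrule A | 0.628 | 0.177 |
| Ferrule B | 0.475 | 0.1886 |
| Ferrule C | 0.538 | 0.325 |
| Tray | about 0.480 | -0.296 |

I move above the gauge with the tool z turned to world +x.

Call:
carry_out([
  [[-408, 30, 458, 0, 20, 0], [-408, 30, 458, 0, 20, 0], [-408, 30, 458, 0, 20, 0], [-408, 30, 458, 0, 20, 0], [-408, 30, 458, 0, 20, 0], [-408, 30, 458, 0, 20, 0], [-408, 30, 458, 0, 20, 0], [-408, 30, 458, 0, 20, 0], [-408, 30, 458, 0, 20, 0], [-408, 30, 458, 0, 20, 0]],
], gripper=-1)

```text
time_s: 0.93
tcp_pos: [0.4116, -0.2186, 0.2107]
ee_rot: [-1.209, 1.209, -1.209]
contact_force: [0.9, -0.8, 0.3]
gripper_width: 1.004
```

```bash
cat > s.py <<'E'
import sys
from h import *
o=get_obs();g=[float(a) for a in sys.argv[1:4]]
R=Ro.from_rotvec(o["ee_rot"]);G=Ro.from_matrix(np.array([[0,0,1],[-1,0,0],[0,-1,0]]))
print("t",round(o["time_s"],2),"tcp",o["tcp_pos"].round(4),"F",o["contact_force"].round(1),"w",round(o["gripper_width"],3),"q",o["joint_positions"].round(2))
if g: print("shift",shift(g).round(1),"turn",np.degrees((R.inv()*G).as_rotvec()).round(2))
E
python3 s.py .5046 -.0457 .2
```

```text
t 0.93 tcp [ 0.4116 -0.2186  0.2107] F [ 0.9 -0.8  0.3] w 1.004 q [-0.73  0.35  1.84  0.    0.95  0.84]
shift [-172.8   10.8   93. ] turn [ 0.01  0.01 -0.02]
```

Call:
carry_out([
  [[-173, 10, 93, 0, 0, 0], [-173, 10, 93, 0, 0, 0], [-173, 10, 93, 0, 0, 0], [-173, 10, 93, 0, 0, 0], [-173, 10, 93, 0, 0, 0], [-173, 50, 93, 0, 0, 0], [-173, 90, 93, 0, 0, 0], [-173, 120, 93, 0, 0, 0], [-173, 120, 93, 0, 0, 0], [-173, 120, 93, 0, 0, 0]],
])

```text
time_s: 1.77
tcp_pos: [0.5029, -0.047, 0.0897]
ee_rot: [-1.212, 1.213, -1.205]
contact_force: [-0.2, 1.4, 0.4]
gripper_width: 1.0
```

```bash
python3 s.py .5046 -.0457 .04; python3 - <<'E'
from h import *
c=camera_params("wrist");p,d=grab_frame("wrist");W=cloud(d,c);blobs(W,d,.069,.079,200)
d2=d.copy();blobs(W,d2,.009,.015,500);cv2.imwrite("pics/w1.png",p[:,:,::-1])
E
```

```text
t 1.77 tcp [ 0.5029 -0.047   0.0897] F [-0.2  1.4  0.4] w 1.0 q [-0.31  0.6   1.85 -0.    0.7   1.26]
shift [-1.2 49.7  1.9] turn [ 0.26  0.05 -0.08]
0.069 px [253. 234.] n 5508 mean [ 0.5071 -0.0464  0.0738] circ [ 0.5055 -0.0473] 0.0257
0.009 px [256. 179.] n 7166 mean [ 0.5224 -0.0476  0.0119] circ [ 0.5058 -0.0468] 0.0623
0.009 px [447. 219.] n 807 mean [ 0.4885 -0.1965  0.012 ] circ [ 0.4746 -0.218 ] 0.0689
```

View pics/w1.png

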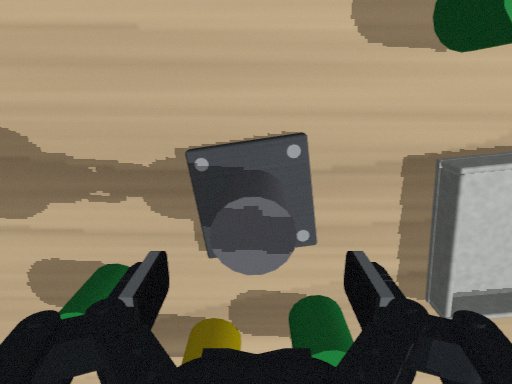

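The wrist view shows the cover's top at (253,234), midway between the open fingers. The wrist measurement agrees with the top camera within 1.5 mm. I descend and grip.

Call:
carry_out([
  [[0, 30, 2, 0, 0, 0], [0, 50, 2, 0, 0, 0], [0, 50, 2, 0, 0, 0], [0, 50, 2, 0, 0, 0], [0, 50, 2, 0, 0, 0]],
])

```text
time_s: 2.23
tcp_pos: [0.5076, -0.0481, 0.043]
ee_rot: [-1.208, 1.206, -1.211]
contact_force: [0.7, -0.2, 0.8]
gripper_width: 0.998
```

Call:
carry_out([
  [[0, 0, 0, 0, 0, 0], [0, 0, 0, 0, 0, 0], [0, 0, 0, 0, 0, 0], [0, 0, 0, 0, 0, 0], [0, 0, 0, 0, 0, 0], [0, 0, 0, 0, 0, 0], [0, 0, 0, 0, 0, 0], [0, 0, 0, 0, 0, 0]],
], gripper=1, grip_force=30)

```text
time_s: 2.9
tcp_pos: [0.5068, -0.0476, 0.0425]
ee_rot: [-1.209, 1.206, -1.21]
contact_force: [-1.1, 1.2, 9.0]
gripper_width: 0.585
```

```bash
python3 s.py .5046 -.0457 .04
```

```text
t 2.9 tcp [ 0.5068 -0.0476  0.0425] F [-1.1  1.2  9. ] w 0.585 q [-0.31  0.69  1.86 -0.    0.59  1.26]
shift [-1.9  2.5 -2.2] turn [-0.12  0.09  0.04]
```

Call:
carry_out([
  [[0, -20, 0, 0, 0, 0], [0, -55, 0, 0, 0, 0], [0, -70, 0, 0, 0, 0], [0, -70, 35, 0, 0, 0], [0, -70, 75, 0, 0, 0], [0, -70, 115, 0, 0, 0], [0, -70, 145, 0, 0, 0], [0, -70, 155, 0, 0, 0], [0, -70, 155, 0, 0, 0], [0, -70, 155, 0, 0, 0]],
])

```text
time_s: 3.73
tcp_pos: [0.6602, -0.0471, 0.1104]
ee_rot: [-1.211, 1.21, -1.207]
contact_force: [-0.2, 0.9, -0.2]
gripper_width: 0.58
```

Call:
carry_out([
  [[0, 30, 0, 0, 0, 0], [0, 60, 0, 0, 0, 0], [0, 75, 0, 0, 0, 0], [0, 79, 0, 0, 0, 0], [0, 80, 0, 0, 0, 0], [0, 80, 0, 0, 0, 0]],
])

```text
time_s: 4.23
tcp_pos: [0.6595, -0.0472, 0.031]
ee_rot: [-1.211, 1.211, -1.208]
contact_force: [0.3, -0.4, -0.8]
gripper_width: 0.577
```

```bash
python3 s.py .6618 -.0476 .0305;python3 - <<'E'
from h import *
p,d=grab_frame("side");cv2.imwrite("pics/s2.png",cv2.resize(p[100:330,120:400,::-1],None,fx=2.5,fy=2.5))
c=camera_params("top");p,d=grab_frame("top");W=cloud(d,c);d[:,:240]=0;d[:,310:]=0
blobs(W,d,.045,.054,8);blobs(W,d,.009,.015,200)
E
```

```text
t 4.23 tcp [ 0.6595 -0.0472  0.031 ] F [ 0.3 -0.4 -0.8] w 0.577 q [-0.24  0.83  1.46 -0.    0.85  1.33]
shift [0.4 0.5 2.3] turn [ 0.12  0.03 -0.02]
0.045 px [288.  25.] n 8 mean [ 0.9294 -0.0931  0.0489] circ [ 0.9299 -0.0934] 0.0062
0.045 px [299.  24.] n 24 mean [ 0.9292 -0.1183  0.0502] circ [ 0.9295 -0.1186] 0.0149
0.045 px [290.  40.] n 50 mean [ 0.8922 -0.097   0.0496] circ [ 0.8944 -0.1002] 0.0164
0.045 px [305.  43.] n 24 mean [ 0.8832 -0.1318  0.0522] circ [ 0.8824 -0.1323] 0.0091
0.045 px [302.  53.] n 99 mean [ 0.8594 -0.1261  0.0505] circ [ 0.855  -0.1258] 0.0221
0.045 px [265.  56.] n 12 mean [ 0.8509 -0.0343  0.0493] circ [ 0.8508 -0.0343] 0.0125
0.045 px [292.  56.] n 32 mean [ 0.8513 -0.1008  0.0492] circ [ 0.8489 -0.1006] 0.011
0.045 px [253.  79.] n 30 mean [ 0.7951 -0.0043  0.05  ] circ [ 0.7959 -0.0067] 0.032
0.045 px [295.  79.] n 33 mean [ 0.7952 -0.1081  0.049 ] circ [ 0.7956 -0.1073] 0.0322
0.045 px [254. 379.] n 63 mean [0.0667 0.0003 0.0493] circ [ 0.0599 -0.0035] 0.0387
0.045 px [279. 381.] n 13 mean [ 0.0614 -0.0582  0.0495] circ [ 0.0608 -0.0568] 0.0069
0.009 px [264. 368.] n 472 mean [ 0.0799 -0.0242  0.0126] circ [ 0.0683 -0.0306] 0.0716
```

View pics/s2.png

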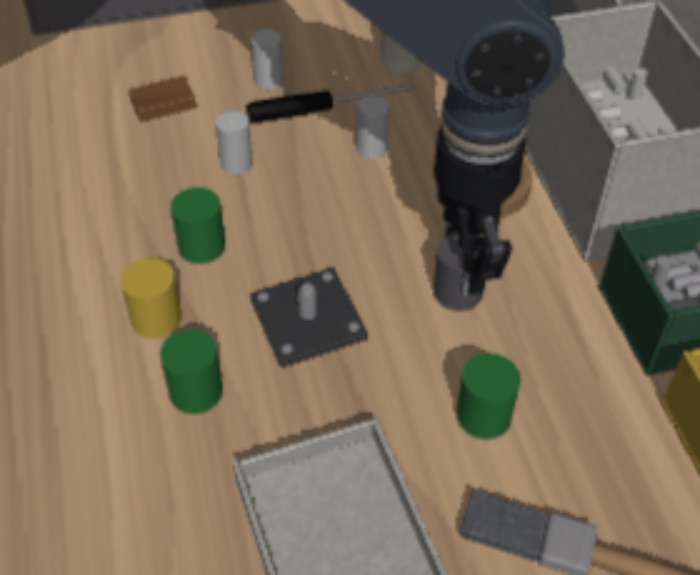

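The side view shows the pin bare on the plate at (308,300) and the held cover at the bench at (460,275). I release it and rise.

Call:
carry_out([
  [[0, 1, 0, 0, 0, 0], [0, 1, 0, 0, 0, 0], [0, 1, 0, 0, 0, 0]],
])

```text
time_s: 4.58
tcp_pos: [0.6613, -0.0475, 0.0304]
ee_rot: [-1.209, 1.208, -1.209]
contact_force: [0.4, -0.4, -0.4]
gripper_width: 0.576
```

Call:
carry_out([
  [[0, 0, 0, 0, 0, 0], [0, 0, 0, 0, 0, 0], [0, 0, 0, 0, 0, 0], [0, 0, 0, 0, 0, 0], [0, 0, 0, 0, 0, 0], [0, -30, 0, 0, 0, 0], [0, -70, 0, 0, 0, 0], [0, -110, 0, 0, 0, 0], [0, -140, 0, 0, 0, 0], [0, -140, 0, 0, 0, 0]],
], gripper=-1)

```text
time_s: 5.42
tcp_pos: [0.6659, -0.0483, 0.1781]
ee_rot: [-1.201, 1.196, -1.218]
contact_force: [1.2, -0.6, 0.5]
gripper_width: 1.002
```

```bash
python3 s.py .6281 .1768 .17
```

```text
t 5.42 tcp [ 0.6659 -0.0483  0.1781] F [ 1.2 -0.6  0.5] w 1.002 q [-0.24  0.64  1.38  0.    1.11  1.33]
shift [-225.2    6.7  -37.7] turn [-0.84  0.06  0.2 ]
```

Call:
carry_out([
  [[-224, 0, -33, 0, 0, 0], [-224, 0, -33, 0, 0, 0], [-224, 0, -33, 0, 0, 0], [-224, 0, -33, 0, 0, 0], [-224, 0, -33, 0, 0, 0], [-224, 0, -33, 0, 0, 0], [-224, 40, -33, 0, 0, 0], [-224, 60, -33, 0, 0, 0], [-224, 60, -33, 0, 0, 0], [-224, 60, -33, 0, 0, 0]],
])

```text
time_s: 6.25
tcp_pos: [0.6268, 0.1766, 0.1085]
ee_rot: [-1.213, 1.211, -1.207]
contact_force: [0.2, 0.7, 0.1]
gripper_width: 1.001
```

```bash
cat > look.py <<'E'
from h import *
c=camera_params("wrist");p,d=grab_frame("wrist");W=cloud(d,c);print("wrist");blobs(W,d,.059,.069,200)
c=camera_params("top");p,d=grab_frame("top");cv2.imwrite("pics/tlast.png",p[:,:,::-1]);np.savez("tlast.npz",p=p,d=d);W=cloud(d,c);d[300:]=0;d[:95]=0;d[:,:65]=0;d[:,430:]=0;print("top")
blobs(W,d,.055,.068,100);blobs(W,d,.047,.0535,9);blobs(W,d,.009,.015,300)
E
python3 look.py;python3 s.py .6281 .1768 .03
```

```text
wrist
0.059 px [44. 93.] n 921 mean [0.7073 0.2989 0.0641] circ [0.7061 0.3129] 0.0253
0.059 px [255. 216.] n 2157 mean [0.6308 0.1763 0.0638] circ [0.6297 0.1763] 0.0181
0.059 px [ 63. 311.] n 267 mean [0.5538 0.3193 0.0624] circ [0.551  0.3231] 0.0143
top
0.055 px [272. 134.] n 337 mean [ 0.6581 -0.0478  0.0621] circ [ 0.6583 -0.0475] 0.0252
0.055 px [331. 143.] n 341 mean [ 0.6344 -0.1898  0.062 ] circ [ 0.6351 -0.1903] 0.0254
0.055 px [222. 234.] n 338 mean [0.418  0.0753 0.0622] circ [0.4179 0.0753] 0.025
0.055 px [296. 247.] n 339 mean [ 0.3859 -0.1017  0.0623] circ [ 0.3858 -0.1017] 0.0252
0.055 px [257. 258.] n 340 mean [ 0.3605 -0.0083  0.0622] circ [ 0.3604 -0.0088] 0.0252
0.047 px [271. 198.] n 27 mean [ 0.5044 -0.0459  0.0498] circ [ 0.5048 -0.0449] 0.0083
0.009 px [270. 198.] n 1062 mean [ 0.5044 -0.0455  0.0122] circ [ 0.5045 -0.0459] 0.0616
t 6.35 tcp [0.6291 0.1763 0.111 ] F [ 0.5 -0.   0.8] w 1.003 q [0.1  0.71 1.46 0.   0.98 1.67]
shift [-0.4 81.  -1.2] turn [-0.13  0.01 -0.01]
```

Cover stands at (0.658,-0.048) and the pin is at (0.5045,-0.0458). I grip ferrule A.

Call:
carry_out([
  [[0, 40, -1, 0, 0, 0], [0, 75, -1, 0, 0, 0], [0, 81, -1, 0, 0, 0], [0, 81, -1, 0, 0, 0], [0, 81, -1, 0, 0, 0]],
])

```text
time_s: 6.77
tcp_pos: [0.6285, 0.1764, 0.0306]
ee_rot: [-1.207, 1.207, -1.21]
contact_force: [0.5, 0.5, 0.6]
gripper_width: 0.998
```

Call:
carry_out([
  [[0, 0, 0, 0, 0, 0], [0, 0, 0, 0, 0, 0], [0, 0, 0, 0, 0, 0], [0, 0, 0, 0, 0, 0], [0, 0, 0, 0, 0, 0], [0, 0, 0, 0, 0, 0], [0, 0, 0, 0, 0, 0], [0, 0, 0, 0, 0, 0]],
], gripper=1, grip_force=40)

```text
time_s: 7.43
tcp_pos: [0.6278, 0.1768, 0.0305]
ee_rot: [-1.208, 1.207, -1.21]
contact_force: [-1.0, 0.6, 5.8]
gripper_width: 0.413
```

```bash
python3 s.py .5045 -.0459 .13
```

```text
t 7.43 tcp [0.6278 0.1768 0.0305] F [-1.   0.6  5.8] w 0.413 q [0.1  0.82 1.49 0.   0.83 1.67]
shift [ 222.6  -99.8 -123.3] turn [-0.13  0.04 -0.01]
```

Call:
carry_out([
  [[0, -40, 0, 0, 0, 0], [0, -80, 0, 0, 0, 0], [30, -90, -17, 0, 0, 0], [223, -90, -123, 0, 0, 0], [223, -90, -123, 0, 0, 0], [223, -90, -123, 0, 0, 0], [223, -90, -123, 0, 0, 0], [223, -90, -123, 0, 0, 0], [223, -90, -123, 0, 0, 0], [223, -90, -123, 0, 0, 0]],
])

```text
time_s: 8.27
tcp_pos: [0.5024, -0.0489, 0.119]
ee_rot: [-1.208, 1.213, -1.211]
contact_force: [-0.8, 0.5, -0.8]
gripper_width: 0.41
```

Call:
carry_out([
  [[0, 15, 0, 0, 0, 0], [0, 30, 0, 0, 0, 0], [0, 30, 0, 0, 0, 0], [0, 30, 0, 0, 0, 0]],
])

```text
time_s: 8.6
tcp_pos: [0.5042, -0.0455, 0.0885]
ee_rot: [-1.211, 1.209, -1.207]
contact_force: [-0.1, -0.3, -1.1]
gripper_width: 0.411
```

```bash
cat > chk.py <<'E'
from h import *
def axis(p,c,box,lo,hi):
    pass
p,d=grab_frame("side");c=camera_params("side");np.savez("side1.npz",p=p,d=d)
W=cloud(d,c)
for nm,lo,hi in (("pin",.02,.044),("fer",.06,.11)):
    m=(d>0)&(W[...,2]>lo)&(W[...,2]<hi)&(abs(W[...,0]-.5045)<.03)&(abs(W[...,1]+.0459)<.03)
    if m.sum()>5: print(nm,m.sum(),W[m].mean(0).round(4),W[m].min(0).round(4),W[m].max(0).round(4))
q=c["R"]@np.array([.5045,-.0459,.05])+c["t"];q=c["K"]@q;u,v=(q[:2]/q[2]).astype(int);print(u,v)
cv2.imwrite("pics/chk.png",cv2.resize(p[v-60:v+50,u-65:u+65,::-1],None,fx=5,fy=5,interpolation=cv2.INTER_CUBIC))
E
python3 chk.py; python3 s.py .5041 -.0459 .06
```

```text
pin 47 [ 0.5028 -0.0522  0.0319] [ 0.4953 -0.0561  0.021 ] [ 0.5124 -0.0463  0.0438]
fer 149 [ 0.4989 -0.0607  0.0837] [ 0.4868 -0.0758  0.061 ] [ 0.5194 -0.0445  0.1099]
242 214
t 8.65 tcp [ 0.5047 -0.0457  0.0891] F [ 0.  -0.  -0.9] w 0.412 q [-0.31  0.6   1.85  0.    0.69  1.26]
shift [ 0.2 29.1 -0.6] turn [-0.01  0.11 -0.01]
```

View pics/chk.png

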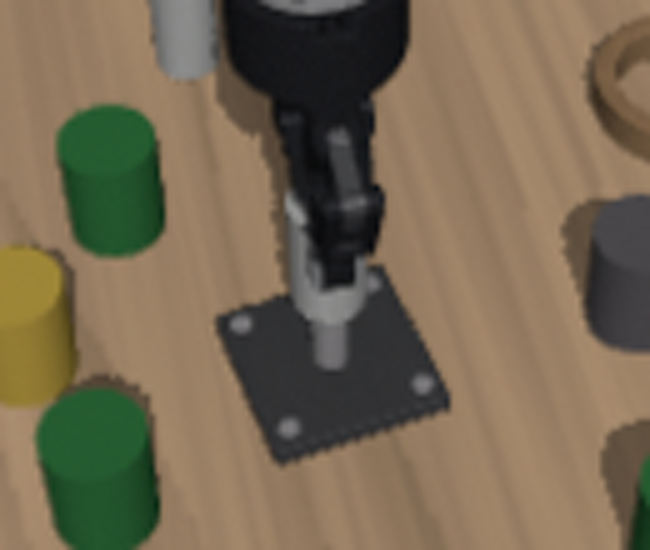

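The view shows the ferrule axis at about x=330 px, directly over the pin at (331,345). I lower gently in steps.

Call:
carry_out([
  [[0, 6, 0, 0, 0, 0], [0, 12, 0, 0, 0, 0], [0, 18, 0, 0, 0, 0], [0, 22, 0, 0, 0, 0], [0, 22, 0, 0, 0, 0]],
])

```text
time_s: 9.07
tcp_pos: [0.5036, -0.0462, 0.066]
ee_rot: [-1.21, 1.21, -1.207]
contact_force: [0.3, -0.4, -1.5]
gripper_width: 0.414
```

Call:
carry_out([
  [[0, 2, 0, 0, 0, 0], [0, 4, 0, 0, 0, 0], [0, 6, 0, 0, 0, 0], [0, 8, 0, 0, 0, 0], [0, 9, 0, 0, 0, 0], [0, 9, 0, 0, 0, 0]],
])

```text
time_s: 9.57
tcp_pos: [0.5043, -0.0465, 0.0593]
ee_rot: [-1.209, 1.208, -1.209]
contact_force: [-2.2, 0.9, 10.9]
gripper_width: 0.408
```

Call:
carry_out([
  [[0, 2, 0, 0, 0, 0], [0, 3, 0, 0, 0, 0], [0, 3, 0, 0, 0, 0]],
])

```text
time_s: 9.82
tcp_pos: [0.5044, -0.0465, 0.059]
ee_rot: [-1.209, 1.206, -1.21]
contact_force: [-5.9, 2.8, 33.0]
gripper_width: 0.415
```

```bash
python3 s.py .48 -.25 .13; python3 - <<'E'
from h import *
f=np.load("tlast.npz");W=cloud(f["d"],camera_params("top"));z=W[...,2]
m=(z>.025)&(z<.034)&(abs(W[...,0]-.48)<.1)&(abs(W[...,1]+.296)<.13)&(f["d"]>0)
print(cv2.minAreaRect(W[m][:,:2].astype(np.float32)*1000))
E
```

```text
t 9.82 tcp [ 0.5044 -0.0465  0.059 ] F [-5.9  2.8 33. ] w 0.415 q [-0.31  0.65  1.86 -0.    0.62  1.26]
shift [203.5 -70.9 -24.5] turn [-0.12  0.06  0.04]
((481.009765625, -292.38653564453125), (129.9691925048828, 201.25181579589844), 6.125872611999512)
```

Ferrule A stops 17 mm short: TCP 59 mm, against 42.5 mm expected when seated, with 33 N. It is blocked and goes to the far slot of the tray.

Call:
carry_out([
  [[0, -25, 0, 0, 0, 0], [0, -60, 0, 0, 0, 0], [10, -85, 0, 0, 0, 0], [291, -85, -18, 0, 0, 0], [291, -85, -18, 0, 0, 0], [291, -85, -18, 0, 0, 0], [291, -85, -18, 0, 0, 0], [291, -85, -18, 0, 0, 0], [291, -85, -18, 0, 0, 0], [291, -85, -18, 0, 0, 0]],
])

```text
time_s: 10.65
tcp_pos: [0.4859, -0.3415, 0.1401]
ee_rot: [-1.21, 1.208, -1.212]
contact_force: [0.2, -0.0, -0.7]
gripper_width: 0.416
```

Call:
carry_out([
  [[0, 0, 0, 0, 0, 0], [0, 0, 0, 0, 0, 0], [0, 0, 0, 0, 0, 0]],
])

```text
time_s: 10.9
tcp_pos: [0.4856, -0.3367, 0.1394]
ee_rot: [-1.209, 1.211, -1.207]
contact_force: [0.2, 0.9, -1.3]
gripper_width: 0.415
```

```bash
python3 s.py .486 -.337 .0365
```

```text
t 10.9 tcp [ 0.4856 -0.3367  0.1394] F [ 0.2  0.9 -1.3] w 0.415 q [-0.8   0.6   1.6   0.    0.94  0.78]
shift [  0.5 102.9   0.5] turn [ 0.08  0.   -0.1 ]
```

Call:
carry_out([
  [[0, 40, 0, 0, 0, 0], [0, 75, 0, 0, 0, 0], [0, 95, 0, 0, 0, 0], [0, 101, 0, 0, 0, 0], [0, 103, 0, 0, 0, 0], [0, 104, 0, 0, 0, 0], [0, 104, 0, 0, 0, 0]],
])

```text
time_s: 11.48
tcp_pos: [0.4872, -0.3372, 0.0369]
ee_rot: [-1.21, 1.206, -1.209]
contact_force: [-0.4, -0.3, -1.2]
gripper_width: 0.409
```

Call:
carry_out([
  [[0, 0, 0, 0, 0, 0], [0, 0, 0, 0, 0, 0], [0, 0, 0, 0, 0, 0], [0, 0, 0, 0, 0, 0], [0, -30, 0, 0, 0, 0], [0, -70, 0, 0, 0, 0], [0, -110, 0, 0, 0, 0], [0, -150, 0, 0, 0, 0], [0, -150, 0, 0, 0, 0], [0, -150, 0, 0, 0, 0]],
], gripper=-0.3)

```text
time_s: 12.32
tcp_pos: [0.4878, -0.339, 0.1894]
ee_rot: [-1.21, 1.202, -1.215]
contact_force: [1.1, 0.8, -0.5]
gripper_width: 0.649
```

```bash
python3 s.py .4746 .1886 .11; python3 look.py
```

```text
t 12.32 tcp [ 0.4878 -0.339   0.1894] F [ 1.1  0.8 -0.5] w 0.649 q [-0.8   0.53  1.56 -0.    1.04  0.77]
shift [-528.    76.4  -13.2] turn [-0.3   0.04  0.31]
wrist
0.059 px [66. 16.] n 2084 mean [ 0.6266 -0.192   0.062 ] circ [ 0.6344 -0.1912] 0.0253
0.059 px [254. 185.] n 746 mean [ 0.4911 -0.3386  0.0679] circ [ 0.4893 -0.3387] 0.018
0.059 px [471. 242.] n 942 mean [ 0.4307 -0.5503  0.0641] circ [ 0.4213 -0.5644] 0.0616
0.059 px [ 24. 280.] n 1707 mean [ 0.3881 -0.1041  0.062 ] circ [ 0.3874 -0.103 ] 0.0259
top
0.055 px [272. 134.] n 335 mean [ 0.6582 -0.0478  0.0621] circ [ 0.6585 -0.048 ] 0.025
0.055 px [331. 143.] n 345 mean [ 0.6344 -0.1897  0.0621] circ [ 0.6349 -0.1898] 0.0253
0.055 px [117. 185.] n 182 mean [0.5379 0.3244 0.0637] circ [0.5378 0.3255] 0.0183
0.055 px [174. 211.] n 177 mean [0.4745 0.1884 0.0639] circ [0.4746 0.1885] 0.018
0.055 px [222. 234.] n 338 mean [0.4179 0.0753 0.062 ] circ [0.4178 0.0753] 0.025
0.055 px [296. 247.] n 339 mean [ 0.386  -0.1018  0.0622] circ [ 0.3859 -0.1018] 0.0252
0.055 px [257. 258.] n 341 mean [ 0.3606 -0.0081  0.0622] circ [ 0.3606 -0.0083] 0.0251
0.047 px [271. 197.] n 26 mean [ 0.5052 -0.0444  0.0499] circ [ 0.5057 -0.0438] 0.0079
0.047 px [385. 202.] n 12 mean [ 0.4894 -0.3225  0.0491] circ [ 0.4894 -0.3264] 0.0136
0.009 px [270. 198.] n 1058 mean [ 0.5044 -0.0456  0.0122] circ [ 0.5044 -0.0459] 0.0616
```

Ferrule A is upright in the tray, with its top at z=0.068. Next is ferrule B.

Call:
carry_out([
  [[-526, 0, -12, 0, 0, 0], [-526, 0, -12, 0, 0, 0], [-526, 0, -12, 0, 0, 0], [-526, 0, -12, 0, 0, 0], [-526, 0, -12, 0, 0, 0], [-526, 0, -12, 0, 0, 0], [-526, 0, -12, 0, 0, 0], [-526, 0, -12, 0, 0, 0], [-526, 0, -12, 0, 0, 0], [-526, 0, -12, 0, 0, 0]],
], gripper=-1)

```text
time_s: 13.25
tcp_pos: [0.4746, 0.081, 0.1841]
ee_rot: [-1.213, 1.213, -1.207]
contact_force: [1.3, 1.4, 0.4]
gripper_width: 1.0
```

```bash
python3 s.py .4746 .1885 .11
```

```text
t 13.25 tcp [0.4746 0.081  0.1841] F [1.3 1.4 0.4] w 1.0 q [-0.06  0.41  1.83  0.    0.9   1.51]
shift [-107.5   74.1    0.4] turn [ 0.27  0.02 -0.02]
```

Call:
carry_out([
  [[-108, 0, 0, 0, 0, 0], [-108, 0, 0, 0, 0, 0], [-108, 0, 0, 0, 0, 0], [-108, 40, 0, 0, 0, 0], [-108, 75, 0, 0, 0, 0], [-108, 75, 0, 0, 0, 0], [-108, 75, 0, 0, 0, 0], [-108, 75, 0, 0, 0, 0]],
])

```text
time_s: 13.92
tcp_pos: [0.4765, 0.1868, 0.111]
ee_rot: [-1.21, 1.21, -1.209]
contact_force: [0.2, 0.6, 1.2]
gripper_width: 1.001
```

```bash
python3 s.py .4746 .1885 .0305; python3 look.py | head -4
```

```text
t 13.92 tcp [0.4765 0.1868 0.111 ] F [0.2 0.6 1.2] w 1.001 q [ 0.15  0.56  1.82 -0.    0.76  1.73]
shift [-1.8 80.5 -1.8] turn [0.06 0.01 0.01]
wrist
0.059 px [ 30. 124.] n 2931 mean [0.5397 0.3234 0.0638] circ [0.539  0.3245] 0.0184
0.059 px [253. 219.] n 2074 mean [0.4767 0.1881 0.0638] circ [0.4757 0.1881] 0.0181
0.059 px [416. 281.] n 1730 mean [0.4271 0.0688 0.0617] circ [0.4209 0.0726] 0.0255
```

Call:
carry_out([
  [[-1, 40, -1, 0, 0, 0], [-1, 75, -1, 0, 0, 0], [-1, 80, -1, 0, 0, 0], [-1, 80, -1, 0, 0, 0], [-1, 80, -1, 0, 0, 0]],
])

```text
time_s: 14.43
tcp_pos: [0.4766, 0.188, 0.0326]
ee_rot: [-1.207, 1.207, -1.21]
contact_force: [-0.0, 0.1, 0.2]
gripper_width: 0.995
```

Call:
carry_out([
  [[0, 0, 0, 0, 0, 0], [0, 0, 0, 0, 0, 0], [0, 0, 0, 0, 0, 0], [0, 0, 0, 0, 0, 0], [0, 0, 0, 0, 0, 0], [0, 0, 0, 0, 0, 0], [0, 0, 0, 0, 0, 0], [0, 0, 0, 0, 0, 0]],
], gripper=1)

```text
time_s: 15.1
tcp_pos: [0.4762, 0.1883, 0.0323]
ee_rot: [-1.208, 1.207, -1.209]
contact_force: [-0.7, 0.5, 7.2]
gripper_width: 0.411
```

```bash
python3 s.py .5045 -.0460 .0305
```

```text
t 15.1 tcp [0.4762 0.1883 0.0323] F [-0.7  0.5  7.2] w 0.411 q [0.16 0.71 1.86 0.   0.57 1.73]
shift [234.3   1.7  28. ] turn [-0.13  0.05 -0.02]
```

Call:
carry_out([
  [[0, -40, 0, 0, 0, 0], [0, -80, 0, 0, 0, 0], [30, -90, 4, 0, 0, 0], [234, -90, 30, 0, 0, 0], [234, -90, 30, 0, 0, 0], [234, -90, 30, 0, 0, 0], [234, -90, 30, 0, 0, 0], [234, -90, 30, 0, 0, 0], [234, -90, 30, 0, 0, 0], [234, -90, 30, 0, 0, 0]],
])

```text
time_s: 15.93
tcp_pos: [0.5061, -0.0483, 0.1211]
ee_rot: [-1.207, 1.212, -1.213]
contact_force: [0.6, -0.1, -1.4]
gripper_width: 0.409
```

Call:
carry_out([
  [[0, 15, 0, 0, 0, 0], [0, 30, 0, 0, 0, 0], [0, 30, 0, 0, 0, 0], [0, 30, 0, 0, 0, 0]],
])

```text
time_s: 16.27
tcp_pos: [0.5044, -0.0444, 0.0905]
ee_rot: [-1.212, 1.21, -1.205]
contact_force: [-0.1, 0.0, -0.6]
gripper_width: 0.408
```

```bash
python3 s.py .5061 -.0460 .0643
```

```text
t 16.27 tcp [ 0.5044 -0.0444  0.0905] F [-0.1  0.  -0.6] w 0.408 q [-0.31  0.6   1.85  0.    0.7   1.26]
shift [ 1.6 26.2  1.7] turn [ 0.16  0.13 -0.06]
```

Call:
carry_out([
  [[0, 0, 0, 0, 0, 0], [0, 6, 0, 0, 0, 0], [0, 12, 0, 0, 0, 0], [0, 18, 0, 0, 0, 0], [0, 22, 0, 0, 0, 0], [0, 22, 0, 0, 0, 0]],
])

```text
time_s: 16.77
tcp_pos: [0.5051, -0.0457, 0.068]
ee_rot: [-1.21, 1.21, -1.208]
contact_force: [1.2, 0.8, -1.1]
gripper_width: 0.404
```

Call:
carry_out([
  [[0, 2, 0, 0, 0, 0], [0, 4, 0, 0, 0, 0], [0, 6, 0, 0, 0, 0], [0, 8, 0, 0, 0, 0], [0, 9, 0, 0, 0, 0], [0, 9, 0, 0, 0, 0]],
])

```text
time_s: 17.27
tcp_pos: [0.5055, -0.0459, 0.0598]
ee_rot: [-1.21, 1.209, -1.208]
contact_force: [-0.5, 0.1, -0.5]
gripper_width: 0.407
```

It is past the blocked height with no force, so I continue down.

Call:
carry_out([
  [[0, 3, 0, 0, 0, 0], [0, 6, 0, 0, 0, 0], [0, 9, 0, 0, 0, 0], [0, 11, 0, 0, 0, 0], [0, 13, 0, 0, 0, 0], [0, 13, 0, 0, 0, 0]],
])

```text
time_s: 17.77
tcp_pos: [0.5053, -0.0458, 0.0465]
ee_rot: [-1.21, 1.209, -1.208]
contact_force: [-0.1, -0.2, -0.2]
gripper_width: 0.41
```

Call:
carry_out([
  [[0, 1, 0, 0, 0, 0], [0, 2, 0, 0, 0, 0], [0, 3, 0, 0, 0, 0], [0, 3, 0, 0, 0, 0]],
])

```text
time_s: 18.1
tcp_pos: [0.5058, -0.0459, 0.0443]
ee_rot: [-1.209, 1.208, -1.209]
contact_force: [-0.2, 0.1, 1.4]
gripper_width: 0.41
```

Ferrule B reached the plate (TCP 44.3 mm as predicted, contact beginning), so it is the clear one. I settle it and release.

Call:
carry_out([
  [[0, 1, 0, 0, 0, 0], [0, 1, 0, 0, 0, 0], [0, 1, 0, 0, 0, 0]],
])

```text
time_s: 18.35
tcp_pos: [0.5058, -0.0459, 0.0442]
ee_rot: [-1.209, 1.208, -1.209]
contact_force: [-2.5, 0.3, 10.2]
gripper_width: 0.412
```

Call:
carry_out([
  [[0, 0, 0, 0, 0, 0], [0, 0, 0, 0, 0, 0], [0, 0, 0, 0, 0, 0], [0, 0, 0, 0, 0, 0], [0, 0, 0, 0, 0, 0], [0, -20, 0, 0, 0, 0], [0, -50, 0, 0, 0, 0], [0, -90, 0, 0, 0, 0], [0, -130, 0, 0, 0, 0], [0, -130, 0, 0, 0, 0]],
], gripper=-0.5)

```text
time_s: 19.18
tcp_pos: [0.5102, -0.0472, 0.1795]
ee_rot: [-1.203, 1.196, -1.218]
contact_force: [0.2, 0.4, 0.4]
gripper_width: 0.752
```

```bash
python3 s.py .538 .325 .11; python3 - <<'E'
from h import *
c=camera_params("wrist");p,d=grab_frame("wrist");W=cloud(d,c);blobs(W,d,.069,.082,200)
E
```

```text
t 19.18 tcp [ 0.5102 -0.0472  0.1795] F [0.2 0.4 0.4] w 0.752 q [-0.31  0.45  1.78  0.    0.9   1.26]
shift [-372.4   68.3   27.2] turn [-0.78  0.06  0.25]
0.069 px [254. 200.] n 1335 mean [ 0.5062 -0.047   0.0757] circ [ 0.5051 -0.0471] 0.0181
```

Ferrule B's top is at z=0.0757 (12+64=76 mm), so it is fully home. Now ferrule C.

Call:
carry_out([
  [[-371, 0, 33, 0, 0, 0], [-371, 0, 33, 0, 0, 0], [-371, 0, 33, 0, 0, 0], [-371, 0, 33, 0, 0, 0], [-371, 0, 33, 0, 0, 0], [-371, 0, 33, 0, 0, 0], [-371, 0, 33, 0, 0, 0], [-371, 0, 33, 0, 0, 0], [-371, 0, 33, 0, 0, 0], [-371, 0, 33, 0, 0, 0]],
], gripper=-1)

```text
time_s: 20.07
tcp_pos: [0.5378, 0.3319, 0.1711]
ee_rot: [-1.21, 1.206, -1.202]
contact_force: [0.2, -0.9, -0.5]
gripper_width: 0.998
```

Call:
carry_out([
  [[0, 30, 0, 0, 0, 0], [0, 60, 0, 0, 0, 0], [0, 60, 0, 0, 0, 0], [0, 60, 0, 0, 0, 0]],
])

```text
time_s: 20.4
tcp_pos: [0.5361, 0.3239, 0.11]
ee_rot: [-1.217, 1.213, -1.208]
contact_force: [0.4, 0.4, -0.2]
gripper_width: 0.999
```

```bash
python3 s.py .538 .325 .0315; python3 look.py | head -4
```

```text
t 20.4 tcp [0.5361 0.3239 0.11  ] F [ 0.4  0.4 -0.2] w 0.999 q [ 0.37  0.68  1.52 -0.    0.94  1.94]
shift [-1.4 78.5  2.5] turn [0.4  0.03 0.16]
wrist
0.059 px [ 16. 250.] n 1538 mean [0.5125 0.4887 0.0637] circ [0.5139 0.4893] 0.0558
0.059 px [253. 214.] n 2129 mean [0.5403 0.3251 0.0638] circ [0.5394 0.3249] 0.0182
top
```

Call:
carry_out([
  [[0, 40, 0, 0, 0, 0], [0, 75, 0, 0, 0, 0], [0, 82, 0, 0, 0, 0], [0, 82, 0, 0, 0, 0], [0, 82, 0, 0, 0, 0]],
])

```text
time_s: 20.92
tcp_pos: [0.5396, 0.3253, 0.0326]
ee_rot: [-1.207, 1.208, -1.209]
contact_force: [0.3, 0.1, 0.2]
gripper_width: 1.0
```

Call:
carry_out([
  [[0, 0, 0, 0, 0, 0], [0, 0, 0, 0, 0, 0], [0, 0, 0, 0, 0, 0], [0, 0, 0, 0, 0, 0], [0, 0, 0, 0, 0, 0], [0, 0, 0, 0, 0, 0], [0, 0, 0, 0, 0, 0], [0, 0, 0, 0, 0, 0]],
], gripper=1)

```text
time_s: 21.58
tcp_pos: [0.5391, 0.3256, 0.0325]
ee_rot: [-1.207, 1.207, -1.209]
contact_force: [-0.8, -0.0, 5.3]
gripper_width: 0.41
```

```bash
python3 s.py .476 -.248 .18
```

```text
t 21.58 tcp [0.5391 0.3256 0.0325] F [-0.8 -0.   5.3] w 0.41 q [0.37 0.8  1.55 0.   0.79 1.94]
shift [ 573.4 -148.1  -63.3] turn [-0.12  0.05 -0.05]
```

Call:
carry_out([
  [[0, -40, 0, 0, 0, 0], [0, -80, 0, 0, 0, 0], [0, -120, 0, 0, 0, 0], [20, -140, -2, 0, 0, 0], [573, -140, -62, 0, 0, 0], [573, -140, -62, 0, 0, 0], [573, -140, -62, 0, 0, 0], [573, -140, -62, 0, 0, 0], [573, -140, -62, 0, 0, 0], [573, -140, -62, 0, 0, 0]],
])

```text
time_s: 22.42
tcp_pos: [0.5088, 0.0549, 0.1711]
ee_rot: [-1.21, 1.208, -1.208]
contact_force: [0.7, -0.3, 0.1]
gripper_width: 0.41
```

```bash
python3 s.py .477 -.248 .17
```

```text
t 22.42 tcp [0.5088 0.0549 0.1711] F [ 0.7 -0.3  0.1] w 0.41 q [-0.11  0.46  1.78 -0.    0.9   1.46]
shift [302.9   1.2 -32.2] turn [-0.    0.08  0.  ]
```

Call:
carry_out([
  [[303, 0, -32, 0, 0, 0], [303, 0, -32, 0, 0, 0], [303, 0, -32, 0, 0, 0], [303, 0, -32, 0, 0, 0], [303, 0, -32, 0, 0, 0], [303, 0, -32, 0, 0, 0], [303, 0, -32, 0, 0, 0], [303, 0, -32, 0, 0, 0], [303, 0, -32, 0, 0, 0], [303, 0, -32, 0, 0, 0]],
])

```text
time_s: 23.25
tcp_pos: [0.4772, -0.2466, 0.1707]
ee_rot: [-1.208, 1.211, -1.209]
contact_force: [-0.5, 0.1, -1.3]
gripper_width: 0.413
```

```bash
python3 s.py .477 -.248 .038
```

```text
t 23.25 tcp [ 0.4772 -0.2466  0.1707] F [-0.5  0.1 -1.3] w 0.413 q [-0.69  0.49  1.71  0.    0.94  0.89]
shift [ 1.500e+00  1.327e+02 -1.000e-01] turn [ 0.04 -0.09 -0.07]
```

Call:
carry_out([
  [[0, 40, 0, 0, 0, 0], [0, 80, 0, 0, 0, 0], [0, 115, 0, 0, 0, 0], [0, 128, 0, 0, 0, 0], [0, 131, 0, 0, 0, 0], [0, 132, 0, 0, 0, 0], [0, 133, 0, 0, 0, 0], [0, 133, 0, 0, 0, 0]],
])

```text
time_s: 23.92
tcp_pos: [0.4786, -0.2458, 0.0386]
ee_rot: [-1.21, 1.206, -1.209]
contact_force: [0.5, 0.4, -1.3]
gripper_width: 0.408
```

Call:
carry_out([
  [[0, 0, 0, 0, 0, 0], [0, 0, 0, 0, 0, 0], [0, 0, 0, 0, 0, 0], [0, 0, 0, 0, 0, 0], [0, -30, 0, 0, 0, 0], [0, -70, 0, 0, 0, 0], [0, -110, 0, 0, 0, 0], [0, -150, 0, 0, 0, 0], [0, -180, 0, 0, 0, 0], [0, -180, 0, 0, 0, 0]],
], gripper=-0.3)

```text
time_s: 24.75
tcp_pos: [0.4812, -0.2492, 0.2249]
ee_rot: [-1.208, 1.196, -1.221]
contact_force: [0.4, -0.8, 0.4]
gripper_width: 0.647
```

Call:
carry_out([
  [[180, 0, 0, 0, 0, 0], [180, 0, 0, 0, 0, 0], [180, 0, 0, 0, 0, 0], [180, 0, 0, 0, 0, 0], [180, 0, 0, 0, 0, 0], [180, 0, 0, 0, 0, 0], [180, 0, 0, 0, 0, 0]],
])

```text
time_s: 25.33
tcp_pos: [0.4771, -0.4262, 0.2167]
ee_rot: [-1.208, 1.212, -1.207]
contact_force: [-0.1, -0.0, 0.2]
gripper_width: 0.65
```

```bash
python3 look.py; python3 - <<'E'
from h import *
f=np.load("tlast.npz");W=cloud(f["d"],camera_params("top"));d=f["d"].copy();d[300:]=0;blobs(W,d,.065,.08,40)
cv2.imwrite("pics/end.png",cv2.resize(f["p"][90:290,80:450,::-1],None,fx=2,fy=2))
E
```

```text
wrist
0.059 px [ 5. 11.] n 255 mean [ 0.6253 -0.2106  0.0616] circ [ 0.6244 -0.2091] 0.0122
0.059 px [169. 166.] n 601 mean [ 0.4903 -0.3414  0.0677] circ [ 0.4891 -0.3388] 0.0182
0.059 px [ 82. 176.] n 569 mean [ 0.4801 -0.2544  0.0669] circ [ 0.4788 -0.2484] 0.0183
0.059 px [458. 221.] n 748 mean [ 0.4296 -0.6374  0.0641] circ [ 0.421  -0.6501] 0.0612
0.059 px [376. 217.] n 465 mean [ 0.4344 -0.5513  0.064 ] circ [ 0.422  -0.5643] 0.0612
top
0.055 px [272. 134.] n 336 mean [ 0.658  -0.0478  0.0623] circ [ 0.6586 -0.0479] 0.0251
0.055 px [331. 143.] n 343 mean [ 0.6345 -0.1897  0.0621] circ [ 0.6346 -0.1907] 0.0257
0.055 px [222. 234.] n 339 mean [0.4179 0.0753 0.0621] circ [0.4179 0.0754] 0.0249
0.055 px [296. 247.] n 341 mean [ 0.386  -0.1017  0.0623] circ [ 0.386 -0.102] 0.0251
0.055 px [257. 258.] n 337 mean [ 0.3605 -0.0082  0.0622] circ [ 0.3604 -0.0085] 0.0249
0.047 px [385. 204.] n 10 mean [ 0.487  -0.3217  0.0491] circ [ 0.487  -0.3239] 0.0111
0.009 px [270. 197.] n 920 mean [ 0.5046 -0.0446  0.0121] circ [ 0.5045 -0.0458] 0.0615
0.065 px [364.  45.] n 572 mean [ 0.8669 -0.
[... 701 characters left out ...]
8005 -0.13  ] 0.0549
0.065 px [228.  77.] n 151 mean [0.795  0.0565 0.0727] circ [0.7957 0.0592] 0.0991
0.065 px [125. 119.] n 51 mean [0.6951 0.3039 0.0721] circ [0.7034 0.3179] 0.0259
0.065 px [ 47. 222.] n 451 mean [0.4515 0.4895 0.0723] circ [0.454  0.4897] 0.1845
0.065 px [272. 198.] n 174 mean [ 0.5038 -0.0458  0.0762] circ [ 0.5042 -0.046 ] 0.0179
0.065 px [394. 203.] n 182 mean [ 0.4883 -0.3371  0.0695] circ [ 0.488  -0.3373] 0.0181
0.065 px [356. 208.] n 181 mean [ 0.4778 -0.2463  0.0693] circ [ 0.4779 -0.2467] 0.018
0.065 px [ 17. 213.] n 65 mean [0.4731 0.5597 0.0734] circ [0.4707 0.5585] 0.0304
0.065 px [483. 232.] n 64 mean [ 0.4162 -0.5481  0.072 ] circ [ 0.4159 -0.547 ] 0.0248
```

View pics/end.png

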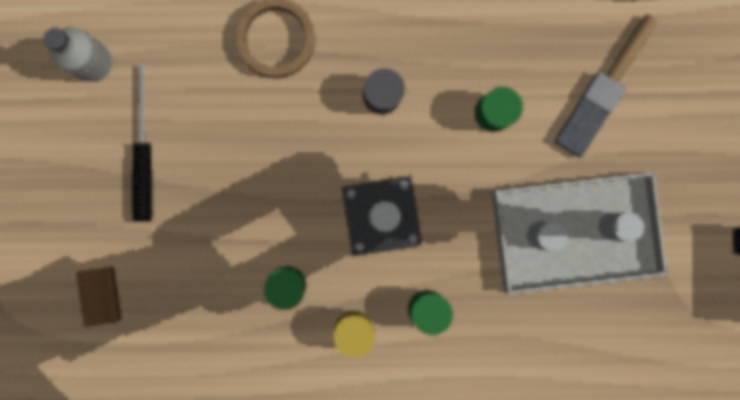

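The final view shows the cover standing at (384,91), the ferrule on the pin at (385,216), and two ferrules upright in the tray at (552,236) and (629,227). The bystanders have not moved. I hand in.

```bash
python3 -c "from station import *;print(sign_off())"
```

```text
the job is handed in; nothing more can be done
None
```

The job is handed in, at about 25 s on the robot's clock. The clear ferrule is fully home on the pin, and the other two stand upright in the reject tray.

- **Cover:** it stands upright on the bare bench, about 154 mm beyond the gauge.
- **First ferrule tried:** it stopped 17 mm above the plate at 33 N, so it is blocked and went in the tray.
- **Second ferrule tried:** it slid home without resistance. Its top measured 76 mm above the bench, which matches the 12 mm plate plus the 64 mm ferrule.
- **Third ferrule:** I put it in the tray without trying it, because only one of the three is clear and the second was that one.

In the last picture the bystanders and the green and yellow look-alikes are where they started. No check failed. The wrist and top cameras agreed to within about 2.5 mm.

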